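Unclamp the charged pack and lay it in the car

ROBOT

A 6-joint arm with a two-finger parallel gripper is mounted at the origin on the work surface. World frame = base frame: x ahead of the robot, y to its left, z up, the work surface at z = 0. Lengths are in m, angles in degrees, forces in N, time in s.
With the tool pointing down it reaches from about 0.35 to 0.875 m from the base axis. Payload 4.2 kg.
Tool frame: the origin (TCP) lies on the front face of the gripper's body, between the roots of the fingers; the fingertips stand 70 mm ahead of it and the grasp point (between the pads) lies 51 mm ahead of it; x points along the fingers, y is the direction in which the jaws open and shut, and the axes are right-handed (so a half turn about x gives the same grasp; the last joint's range is limited). The gripper opens to 87 mm and grips with 3 to 60 N. Pads are 19 mm wide; open, the fingers measure 117 mm over their backs; the gripper's body (75 mm by 190 mm) begins 51 mm behind the grasp point.
Start: joints at [-50.214, 22.042, 0.453, 0, -68.411, -14.817], TCP at [0.264, -0.567, 0.292] pointing down, gripper open.
Joint ranges: [-179.83, 179.83], [-69.29, 118.12], [-61.27, 80.66], [-181.25, 117.63], [-171.15, -9.14], [-177.46, 177.46]. Speed limits (degrees/s): [159.86, 159.86, 180, 180, 180, 180].

INTERFACE

Orientations are given as a 3x3 rotation matrix whose columns are the frame's x, y, z axes.
In Python, from station import r, viewer, spotter gives the robot as it stands.
- The arm moves only by the tool move_arm, never from a script. Its argument "series" is a list that holds one entry, the list of rows, each a list of 7 numbers: the turn, a rotation vector about the world's x, y, z scaled (see below), then the shift along the world's x, y, z scaled (see below), then the opening, from 0 (shut) to 1 (fully open). A call has 1 to 20 rows; each row shifts and turns the pose as measured when the row begins; what a row does not reach is not made up. The controller multiplies each number of a shift by 60 mm and each number of a turn by 8 degrees. A row lasts 1/8 s, in which the tool goes at most 62.5 mm and 10.7 degrees, less where a joint would pass 70% of its speed; a pose out of reach is approached as far as the arm can. A call with a number of a shift or a turn outside -1 to 1 is refused whole. A call with a gripper value outside its range is refused whole. The fingers move at their own pace and stop on an object; the grip force is fixed at half the most. Time passes only in rows, so rows that do not move let the fingers close. It gives the time, the measured TCP pose, the force and the opening at its end, in the units of the state.
- r.sense(): the state, without advancing time (a new reading comes with each control period).
- viewer.capture(name): name is "side" or "top" or "wrist"; returns (picture, depth): 400x640x3 uint8, red, green, blue; 400x640 float32, m along the optical axis (not along the pixel's ray), 0 where there is no reading.
- viewer.camera_params(name): a dict with "mtx" (3x3 intrinsics, pixels), "pose" (4x4, takes a point from camera to world coordinates). Camera axes: x right, y down, z forward; pixel columns grow to the right and rows downward; lengths in m; the calibration is good to about 2 mm. A picture is of the moment at which its call begins: read the wrist's pose just before it. camera_params takes no time and is no camera call; for the wrist camera it gives the pose at the moment of the call.
- r.finish_job(): hands the job in, once; it reports no verdict.
Trained networks look in the newest picture that a camera, given by its name, has taken for a name from the list of things; names that differ only in an ending like _2 or _b are one class to them, and where a whole thing is asked for, a point or a joint stands for the part that bears it (a point fixed in the world has none). Each returns a list of dicts, best first, with "conf" (0 to 1); they miss things now and then, are a little off and sometimes report something else, mostly with a low value. They report only what shows in the picture. A call takes as long as a camera call. They do not tell look-alikes from the thing itself.
- spotter.find_in(camera, name): "centre" ([column, row] in pixels, amid what is visible of it).
- spotter.trace(camera, name): "mask" (400x640 bool, what is visible of it) and "centre" ([column, row] in pixels, amid what is visible of it).
The state is a dict: "time_s": time; "joints": joint angles; "joint_velocities": joint speeds; "effort": joint torques, N m; "tcp_pos": TCP position; "ee_rot": TCP orientation; "wrist_force": force on the tool from outside, world axes, zero at the start; "moment": the same for the moment, N m; "gripper_width": opening from 0.0 (shut) to 1.0 (fully open).
Only numpy, scipy, OpenCV 4.12 (cv2) and the standard library are available. Lean on these libraries where they do the work, as an engineer would, in place of code of your own. Each camera call takes 0.05 s, during which the arm holds its last target.

TASK

The battery pack is charged: flip the toggle clamp's handle over to release it while the pack stays in its cradle, then lift the pack out and lay it gently (do not drop it) flat in the empty battery bay in the middle of the model car, label side up, either way round. Leave the clamp open and do not disturb the spare wheels and the screwdriver that lie near.

Things in the scene. Friction and masses are not known exactly. Their poses are not given: they have to be found in the camera images.
- cradle: Charging cradle: aluminium plate 205 x 130 x 8 mm fixed on the table, origin on the table under the pack's centre, x along the pack, z up. A toggle clamp stands at its +x end. In its x from the origin and height, mm: clamp pad on the pack at 35, arm hinge 84 (height 62), handle hinge 98 (height 64). Open, the arm stands upright at x 65 to 105, up to height 125.
- nest (a point): Centre of the pack's place in the cradle, 35 mm above the table; axes as the cradle. The pack's underside is 20 mm above the table, on a raised strip 32 mm wide, loosely between four black corner posts (tops 30 mm above the table). The middle 75 mm of both long sides is open for fingers down to 8 mm. Once the clamp is open, grip at the pack's middle or up to 15 mm towards -x.
- handle_bar (a point): Middle of the grey T-bar on top of the clamp handle: 16 mm thick, 70 mm long, along the cradle's y, on a 12 mm stem, 90 mm from the handle hinge. Clamped, it is 154 mm above the table. It tips away from the pack: at joint value q it is at cradle x = 98 + 90 sin q, height 64 + 90 cos q (mm). Its axes are the cradle's, turned by q about y.
- clamp_handle (a joint): Handle angle, rad: 0 clamped (handle upright), 1.25 fully open (leaning back 72 degrees); open means past 1.0. Up to dead centre at 0.13 the arm presses 1.5 mm harder, then it rises, to about 1.55 rad at full opening. Let go before centre, the handle springs back; past it, friction holds it where it is left. The bar needs 2 to 5 N.
- pack_center (a point): Centre of the battery pack: a grey box with one black end and a pale label on top, 110 mm long (its x), 46 mm wide (y), 30 mm high (z up), 0.2 to 0.35 kg. Starts clamped in the cradle, its long side along the cradle's x.
- car: Model car without its shell, fixed; 345 mm long (x, front bumper at +x), 192 mm wide over the wheels; origin on the table under the middle of its battery bay. Its parts beyond the ends of the bay reach at most 75 mm above the table; beside the bay its flat chassis plate, 112 mm wide, top 10 mm above the table, is clear.
- bay (a point): Centre of the battery bay's floor (the chassis plate, 10 mm above the table), axes as the car. The bay is 126 mm long (x) and 60 mm wide (y) between four black corner posts 10 mm high with 18 mm legs; the middle 90 mm of its long sides is open. The pack lies in it lengthwise along x, its centre 15 mm above this point.
- wheel_a_c (a point): Bystander: spare wheel lying flat, 64 mm diameter, 28 mm high; leave it where it is. The point is on it, about half-way up.
- wheel_b_c (a point): Bystander: second spare wheel lying flat, 64 mm diameter, 28 mm high; leave it where it is. The point is on it, about half-way up.
- driver_c (a point): Bystander: screwdriver lying on the table, about 200 mm long; leave it where it is. The point is on it, about half-way up.
Mind the look-alikes: they are no part of the job. There is more than one size of the part that bears pack_center; the job needs the smaller.

How it is judged:
By the outcome, as a careful person would: the job done as asked, in the order asked, and still so for the second after the job is handed in, with the robot touching nothing.
It also fails if it takes over 62 s, if anything falls off the work surface, if the arm or the gripper's body presses on something with over 40 N, if the wrist force passes 120 N, or if a joint passes its speed limit or range.

## Working session

There is one attempt and no reset: what is moved stays moved. The work goes in short steps, Python scripts to look and compute and a tool call to move; the robot and the scene stay as the last step left them, time stands still between calls to the robot, and variables do not carry over. Pictures are saved under pics/ and viewed, and the job is handed in when it is done.

Besides the shell and the picture viewer there is one more tool, called as name(argument=value, ...) on one line, values as JSON. move_arm: Moves the arm, as the interface text tells. Its arguments: {"type":"object","properties":{"series":{"type":"array","items":{"type":"array","items":{"type":"array","items":{"type":"number","minimum":-1,"maximum":1}}}}},"required":["series"]}

```bash
ls; mkdir -p pics; cat > h.py <<'E'
import numpy as np, cv2
from station import r, viewer, spotter
def cap(n,f=None):
    p=viewer.camera_params(n); im,d=viewer.capture(n)
    if f: cv2.imwrite('pics/'+f,im[:,:,::-1])
    return im,d,p
def world(u,v,z,p):
    c=np.array([u,v,1.0]); q=np.linalg.inv(p['mtx'])@c*z
    return (p['pose']@np.append(q,1))[:3]
def cloud(d,p,mask=None):
    m=(d>0) if mask is None else (mask&(d>0))
    v,u=np.nonzero(m); z=d[v,u]
    q=np.linalg.inv(p['mtx'])@np.stack([u,v,np.ones_like(u)])*z
    return (p['pose'][:3,:3]@q).T+p['pose'][:3,3],u,v
E
python3 - <<'E'
from h import *
print(r.sense())
for n in('top','side','wrist'):
    im,d,p=cap(n,n+'0.png'); print(n,p['mtx'].tolist(),p['pose'].round(4).tolist())
    np.savez('/tmp/'+n,d=d,im=im,mtx=p['mtx'],pose=p['pose'])
E
```

```text
pics
{'time_s': 0.0, 'joints': array([-5.02141685e+01,  2.20903960e+01,  3.78518505e-01, -2.97490027e-02,
       -6.84096415e+01, -1.48171622e+01]), 'joint_velocities': array([-0.08225391, -0.00372185, -0.01346217, -0.028167  , -0.04706502,
        0.0100935 ]), 'effort': array([-1.13210524e-03, -3.90657771e+01,  1.87399417e+01,  4.21999231e+00,
        1.08076181e-02, -2.02181845e-04]), 'tcp_pos': array([ 0.26366432, -0.56615909,  0.29115269]), 'ee_rot': array([[-9.86183552e-04, -4.21947863e-01,  9.06619561e-01],
       [ 1.93870189e-03,  9.06617491e-01,  4.21949009e-01],
       [-9.99997634e-01,  2.17378423e-03, -7.60601355e-05]]), 'wrist_force': array([ 0.56520054, -0.42527157,  0.87098871]), 'moment': array([-0.05237072,  0.00600022, -0.01245002]), 'gripper_width': 0.9974898312758443}
top [[424.7801041480102, 0.0, 316.0634647908057], [0.0, 424.7801041480102, 195.77353527200074], [0.0, 0.0, 1.0]] [[-0.0031, -0.9974, 0.0716, 0.4307], [-0.9998, 0.0046, 0.0216, -0.0109], [-0.0219, -0.0715, -0.9972, 1.1569], [0.0, 0.0, 0.0, 1.0]]
side [[415.68193333597674, 0.0, 318.5225201818338], [0.0, 415.68193333597674, 198.53290066598797], [0.0, 0.0, 1.0]] [[-0.9718, -0.1871, 0.1432, 0.3375], [-0.2355, 0.7581, -0.6081, 0.6521], [0.0053, -0.6247, -0.7808, 0.9282], [0.0, 0.0, 0.0, 1.0]]
wrist [[317.2106328708853, 0.0, 321.20872565703013], [0.0, 317.2106328708853, 196.31871777160066], [0.0, 0.0, 1.0]] [[-0.4218, 0.8679, 0.2623, 0.1914], [0.9067, 0.403, 0.1244, -0.6004], [0.0023, 0.2903, -0.9569, 0.3839], [0.0, 0.0, 0.0, 1.0]]
```

View pics/top0.png

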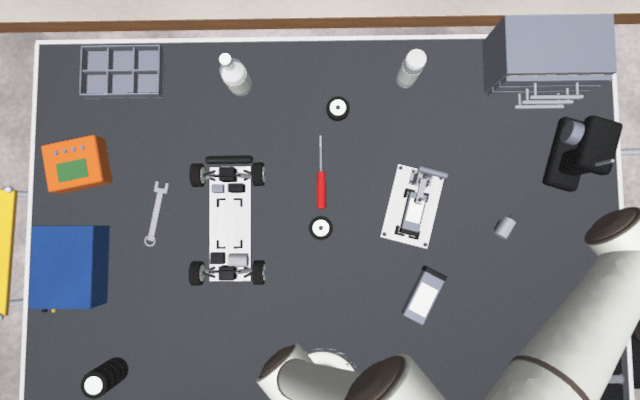

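View pics/side0.png

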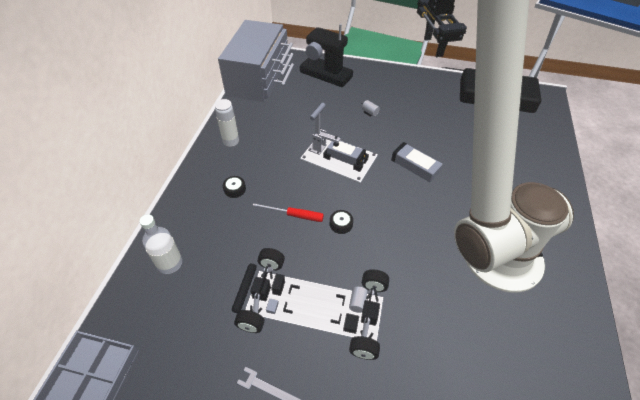

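View pics/wrist0.png

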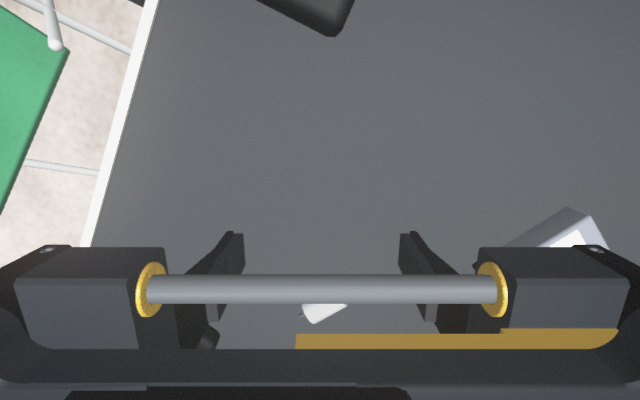

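```bash
python3 - <<'E'
from h import *
out={}
for n in('top','side'):
    im,d,p=cap(n)
    for k in('cradle','car','handle_bar','pack_center','wheel_a_c','driver_c'):
        L=spotter.trace(n,k)
        for i,o in enumerate(L[:3]):
            m=o['mask'];P,u,v=cloud(d,p,m)
            print(n,k,round(o['conf'],2),np.round(o['centre']),m.sum(),'med',np.median(P,0).round(3),'zmax',P[:,2].max().round(3))
            if k in('cradle','car') and i==0:
                for zl,zh in((0.003,0.014),):
                    Q=P[(P[:,2]>zl)&(P[:,2]<zh)]
                    rc=cv2.minAreaRect((Q[:,:2]*1000).astype(np.float32)); print('  rect',rc,len(Q))
            if k=='pack_center':
                z=np.percentile(P[:,2],70); Q=P[abs(P[:,2]-z)<.006]; print('  rect',cv2.minAreaRect((Q[:,:2]*1000).astype(np.float32)),z)
E
python3 - <<'E'
import cv2
im=cv2.imread('pics/top0.png')
cv2.imwrite('pics/crop_top.png',cv2.resize(im[130:340,340:540],None,fx=2.8,fy=2.8,interpolation=3)[:600])
im=cv2.imread('pics/side0.png')
cv2.imwrite('pics/crop_side.png',cv2.resize(im[90:210,280:460],None,fx=4.4,fy=4.4,interpolation=3))
E
```

```text
top cradle 0.9 [414. 201.] 3137 med [ 0.501 -0.244  0.009] zmax 0.165
  rect ((490.5723876953125, -246.83746337890625), (131.1262969970703, 218.2161407470703), 74.97760772705078) 2248
top car 0.9 [228. 219.] 6369 med [0.451 0.245 0.018] zmax 0.077
  rect ((441.4615478515625, 254.23263549804688), (309.5846862792969, 124.05941772460938), 0.4990101754665375) 2963
top handle_bar 0.51 [431. 173.] 244 med [ 0.557 -0.261  0.159] zmax 0.165
top handle_bar 0.4 [228. 218.] 6346 med [0.456 0.245 0.018] zmax 0.077
top handle_bar 0.19 [413. 201.] 3099 med [ 0.503 -0.244  0.009] zmax 0.165
top pack_center 0.84 [424. 289.] 1353 med [ 0.254 -0.264  0.038] zmax 0.045
  rect ((252.77911376953125, -267.3260192871094), (59.06319046020508, 138.7893524169922), 62.89920425415039) 0.03894521855688613
top pack_center 0.75 [412. 214.] 737 med [ 0.459 -0.236  0.049] zmax 0.079
  rect ((464.0025939941406, -240.8202667236328), (46.744380950927734, 109.4352035522461), 74.75209045410156) 0.050539107868957545
top pack_center 0.34 [432. 172.] 258 med [ 0.557 -0.262  0.159] zmax 0.165
  rect ((558.9453735351562, -264
[... 603 characters left out ...]
25), (309.2901306152344, 167.72731018066406), 0.46331101655960083) 3731
side handle_bar 0.69 [314. 114.] 206 med [ 0.559 -0.261  0.15 ] zmax 0.163
side pack_center 0.87 [415. 162.] 1071 med [ 0.253 -0.255  0.036] zmax 0.043
  rect ((252.2224578857422, -264.4442443847656), (64.11812591552734, 142.15469360351562), 60.05694580078125) 0.03735836862725963
side pack_center 0.78 [345. 153.] 604 med [ 0.459 -0.229  0.047] zmax 0.056
  rect ((463.5136413574219, -239.19869995117188), (50.067771911621094, 109.60523223876953), 75.84193420410156) 0.04873230911418769
side wheel_a_c 0.81 [336. 225.] 446 med [0.426 0.012 0.026] zmax 0.032
side driver_c 0.71 [301. 214.] 382 med [0.536 0.005 0.02 ] zmax 0.029
```

View pics/crop_top.png

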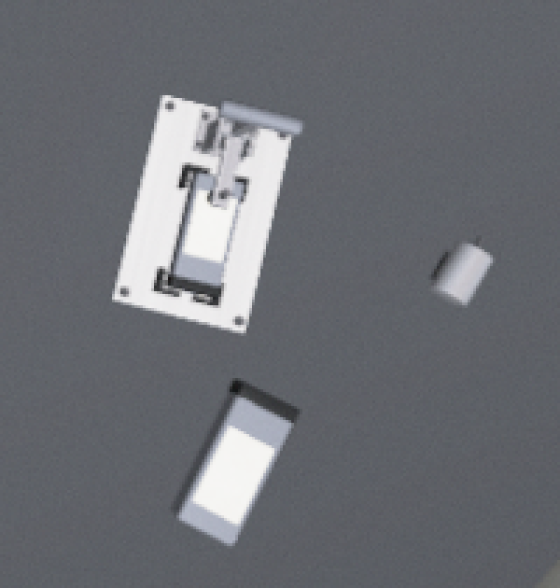

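View pics/crop_side.png

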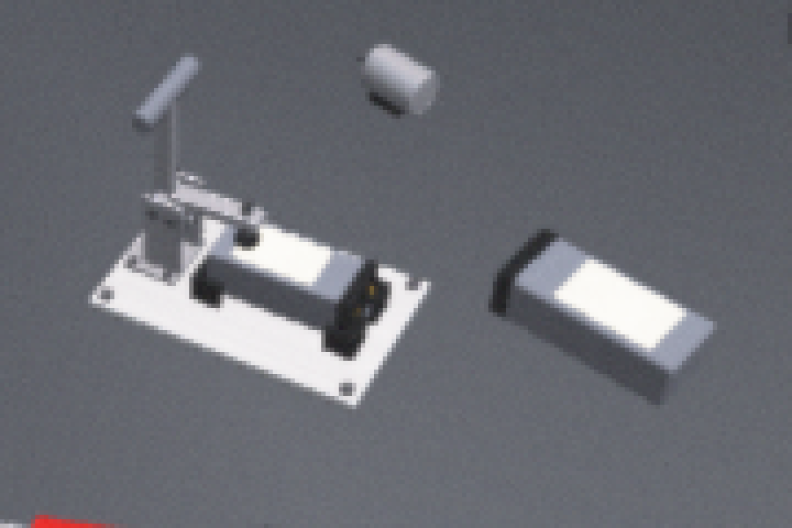

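Two packs: (412,214), 109 x 47 mm, clamped in the cradle, and (424,289), 139 x 59 mm, loose. The clamped one matches 110 x 46 mm, so it is the one meant. The crop confirms this: it sits between the black posts under the clamp pad. The cradle yaw is about -14.5°, and the bar is at (0.559, -0.264). I'll go behind the bar with the fingers slightly open so they straddle the stem.

move_arm(series=[[[0,0,-0.62,0.54,0.65,0,0.28],[0,0,-0.62,0.54,0.65,0,0.28],[0,0,-0.62,0.54,0.65,0,0.28],[0,0,-0.62,0.54,0.65,0,0.28],[0,0,-0.62,0.54,0.65,0,0.28],[0,0,-0.62,0.54,0.65,0,0.28],[0,0,-0.62,0.54,0.65,0,0.28],[0,0,-0.62,0.54,0.65,0,0.28],[0,0,0,0,0,0,0.28]]])

```text
time_s: 1.98
tcp_pos: [0.5298, -0.2447, 0.2929]
ee_rot: [[0.002, 0.279, 0.96], [-0.002, 0.96, -0.279], [-1.0, -0.001, 0.003]]
wrist_force: [0.5, 0.7, -0.2]
gripper_width: 0.284
```

```bash
cat >> h.py <<'E'
O=np.array([.464,-.240]); yaw=np.radians(-14.5)
ex=np.array([np.cos(yaw),np.sin(yaw)]); ey=np.array([-ex[1],ex[0]])
def rep():
    s=r.sense(); t=s['tcp_pos']; R=s['ee_rot']; dl=t[:2]-O
    print('t',round(s['time_s'],2),'tcp',t.round(4),'cradle',(dl@ex*1000).round(1),(dl@ey*1000).round(1),'tip z',round(t[2]-.07,4),'yang',np.degrees(np.arctan2(R[1,1],R[0,1])).round(2),'toolx',R[:,0].round(4),'F',s['wrist_force'].round(2),'w',round(s['gripper_width'],3)); return s
E
python3 - <<'E'
from h import *
rep()
im,d,p=cap('wrist','wrist1.png')
im,d,p=cap('top','top1.png')
# bay dark posts
P,u,v=cloud(d,p)
g=im.astype(float).mean(2)
E
```

```text
t 1.98 tcp [ 0.5298 -0.2447  0.2929] cradle 64.8 11.9 tip z 0.2229 yang 73.81 toolx [ 0.0024 -0.0022 -1.    ] F [ 0.53  0.74 -0.21] w 0.284
```

View pics/wrist1.png

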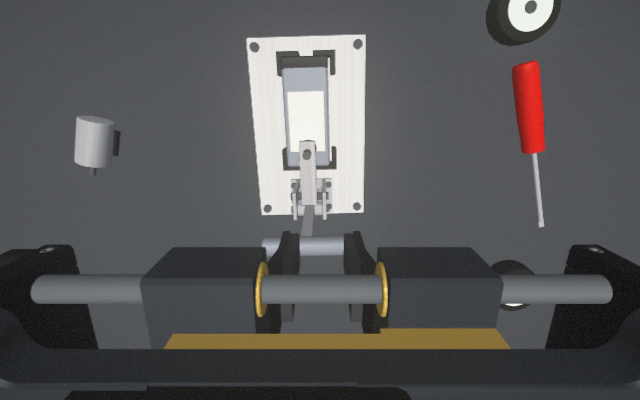

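The wrist view shows the cradle with the pack label at (306,120), the bar at (303,245) and its stem roughly between the fingers. I'll refine the cradle and bay poses before touching anything.

```bash
python3 - <<'E'
from h import *
im,d,p=cap('wrist')
P,u,v=cloud(d,p); g=im.astype(int)[v,u]
rel=P[:,:2]-O; cx=rel@ex; cy=rel@ey
m=(P[:,2]>.040)&(P[:,2]<.058)&(abs(cx)<.075)&(abs(cy)<.04)
print('packtop z',np.median(P[m,2]),cv2.minAreaRect((P[m,:2]*1000).astype(np.float32)),m.sum())
m=(P[:,2]>.002)&(P[:,2]<.016)&(g.min(1)>130)&(abs(cx)<.2)&(abs(cy)<.1)
print('plate',cv2.minAreaRect((P[m,:2]*1000).astype(np.float32)),np.median(P[m,2]))
m=(P[:,2]>.13)&(P[:,2]<.18)&(abs(cx-.098)<.02)&(v<260)
print('bar',cx[m].mean(),cy[m].min(),cy[m].max(),P[m,2].max(),m.sum())
# bay
im,d,p=cap('top'); K=p['mtx'];T=np.linalg.inv(p['pose'])
# rectify at z=.01 plane (2px/mm)
xs=np.arange(.26,.66,.0005); ys=np.arange(.12,.38,.0005)
for z,f in((.02,'bay20.png'),):
    X,Y=np.meshgrid(xs,ys,indexing='ij')
    W=np.stack([X,Y,np.full_like(X,z),np.ones_like(X)],-1)@T.T
    U=W[...,:3]@K.T; U=U[...,:2]/U[...,2:]
    R=cv2.remap(im,U[...,0].astype(np.float32),U[...,1].astype(np.float32),cv2.INTER_CUBIC)
    cv2.imwrite('pics/'+f,R[:,:,::-1])
L=spotter.find_in('top','bay'); print(L[:2])
Rg=R.mean(2)
c=Rg[:, int((.245-.12)/.0005)]
E
```

```text
packtop z 0.050374499068973955 ((462.3283386230469, -241.95985412597656), (46.52101135253906, 110.31219482421875), 75.2296142578125) 4475
plate ((483.7549133300781, -247.1585693359375), (131.0609588623047, 206.2344970703125), 75.6006851196289) 0.008182379871222584
bar 0.09391776242884065 -0.036465845497525184 0.025700601247616993 0.1633338838936216 1196
[{'centre': [230.1, 219.7], 'conf': 0.74}]
```

View pics/bay20.png

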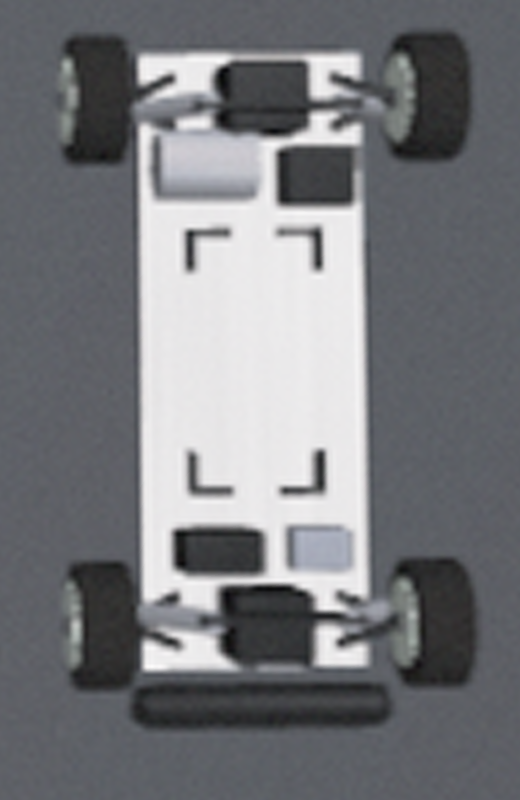

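move_arm(series=[[[0,0,0.2,-0.125,-0.18,0,0.28],[0,0,0,0,0,-0.7,0.28],[0,0,0,0,0,-0.7,0.28],[0,0,0,0,0,0,0.28],[0,0,0,0,0,0,0.28]]])

```text
time_s: 2.85
tcp_pos: [0.5172, -0.2646, 0.2109]
ee_rot: [[0.008, 0.263, 0.965], [-0.005, 0.965, -0.263], [-1.0, -0.003, 0.009]]
wrist_force: [0.6, -0.3, 0.1]
gripper_width: 0.28
```

```bash
sed -i 's/O=np.array.*/O=np.array([.4633,-.2410]); yaw=np.radians(-14.6)/' h.py; python3 - <<'E'
from h import *
rep()
cap('wrist','wrist2.png'); im,d,p=cap('side'); cv2.imwrite('pics/side2.png',cv2.resize(im[60:210,250:450,::-1],None,fx=4,fy=4,interpolation=3))
E
```

```text
t 2.85 tcp [ 0.5172 -0.2646  0.2109] cradle 58.1 -9.3 tip z 0.1409 yang 74.75 toolx [ 0.0076 -0.0051 -1.    ] F [ 0.63 -0.31  0.05] w 0.28
```

View pics/side2.png

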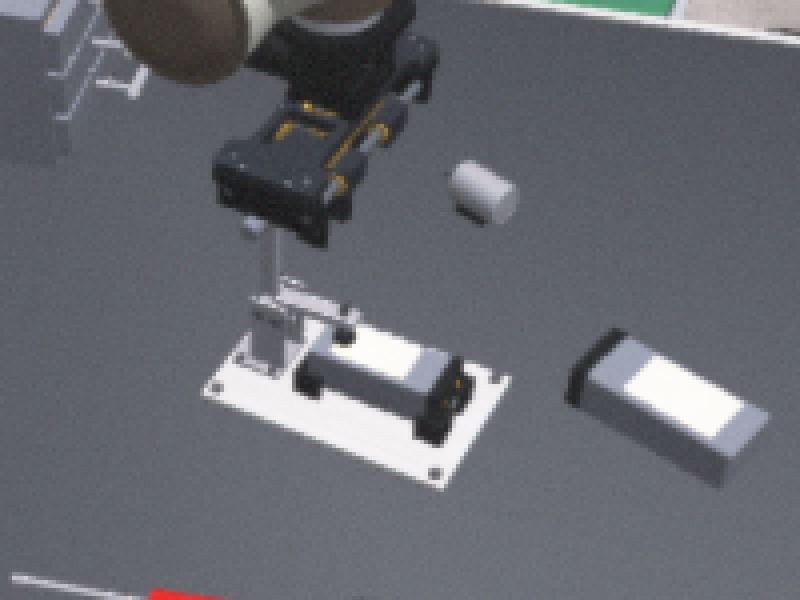

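View pics/wrist2.png

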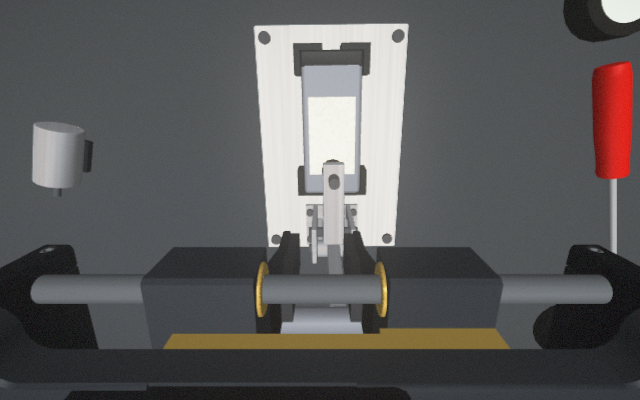

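move_arm(series=[[[0.036,0.054,0.06,0.04,0.15,0,0.28],[0,0,0,0,0,0,0.28],[0,0,0,0,0,0,0.28]]])

```text
time_s: 3.32
tcp_pos: [0.521, -0.2546, 0.214]
ee_rot: [[0.005, 0.254, 0.967], [-0.0, 0.967, -0.254], [-1.0, 0.001, 0.005]]
wrist_force: [-0.5, -0.1, 0.6]
gripper_width: 0.278
```

```bash
python3 -c "
from h import *
rep()"
```

```text
t 3.33 tcp [ 0.521  -0.2546  0.214 ] cradle 59.3 1.4 tip z 0.144 yang 75.32 toolx [ 5.4e-03 -5.0e-04 -1.0e+00] F [-0.5  -0.14  0.63] w 0.278
```

move_arm(series=[[[0,0,0,0.19,-0.05,0,0.28],[0,0,0,0.19,-0.05,0,0.28],[0,0,0,0.19,-0.05,-0.02,0.28],[0,0,0,0.19,-0.05,-0.05,0.28],[0,0,0,0,0,0,0.28]]])

```text
time_s: 3.95
tcp_pos: [0.5703, -0.2676, 0.209]
ee_rot: [[0.004, 0.253, 0.967], [-0.001, 0.967, -0.253], [-1.0, 0.001, 0.004]]
wrist_force: [-0.8, 0.4, -0.6]
gripper_width: 0.284
```

```bash
python3 - <<'E'
from h import *
rep()
im,d,p=cap('side'); cv2.imwrite('pics/side3.png',cv2.resize(im[60:210,250:450,::-1],None,fx=4,fy=4,interpolation=3))
E
```

```text
t 3.95 tcp [ 0.5703 -0.2676  0.209 ] cradle 110.2 1.2 tip z 0.139 yang 75.33 toolx [ 4.3e-03 -5.0e-04 -1.0e+00] F [-0.79  0.4  -0.58] w 0.284
```

View pics/side3.png

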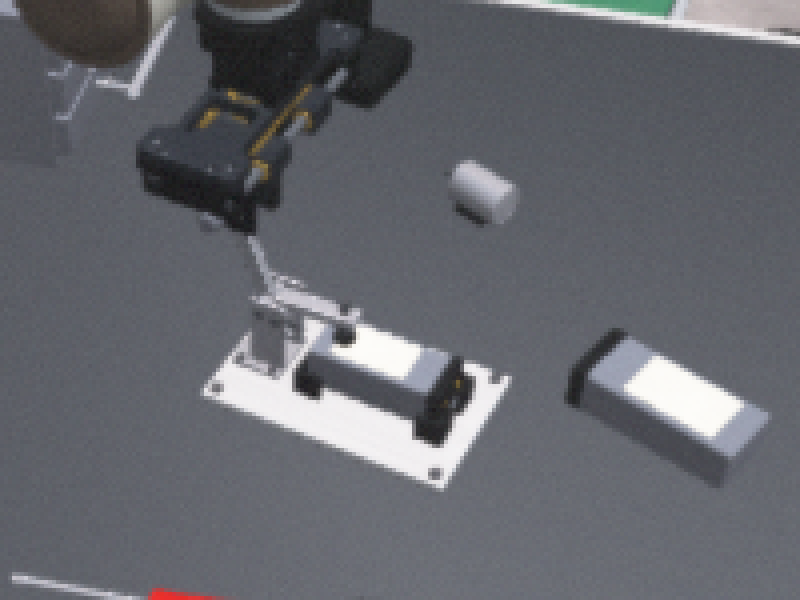

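move_arm(series=[[[0,0,0,0.16,-0.042,-0.1,0.28],[0,0,0,0.16,-0.042,-0.12,0.28],[0,0,0,0.14,-0.037,-0.13,0.28],[0,0,0,0.11,-0.03,-0.13,0.28],[0,0,0,0.08,-0.02,-0.13,0.28],[0,0,0,0.05,-0.013,-0.13,0.28],[0,0,0,0,0,0,0.28]]])

```text
time_s: 4.88
tcp_pos: [0.6136, -0.2791, 0.1604]
ee_rot: [[0.001, 0.254, 0.967], [0.0, 0.967, -0.254], [-1.0, 0.001, 0.001]]
wrist_force: [-0.3, -1.2, -0.6]
gripper_width: 0.278
```

```bash
python3 - <<'E'
from h import *
rep()
im,d,p=cap('side'); cv2.imwrite('pics/side4.png',cv2.resize(im[60:210,250:450,::-1],None,fx=4,fy=4,interpolation=3))
E
```

```text
t 4.88 tcp [ 0.6136 -0.2791  0.1604] cradle 155.0 1.0 tip z 0.0904 yang 75.31 toolx [ 1.e-03  4.e-04 -1.e+00] F [-0.28 -1.19 -0.6 ] w 0.278
```

View pics/side4.png

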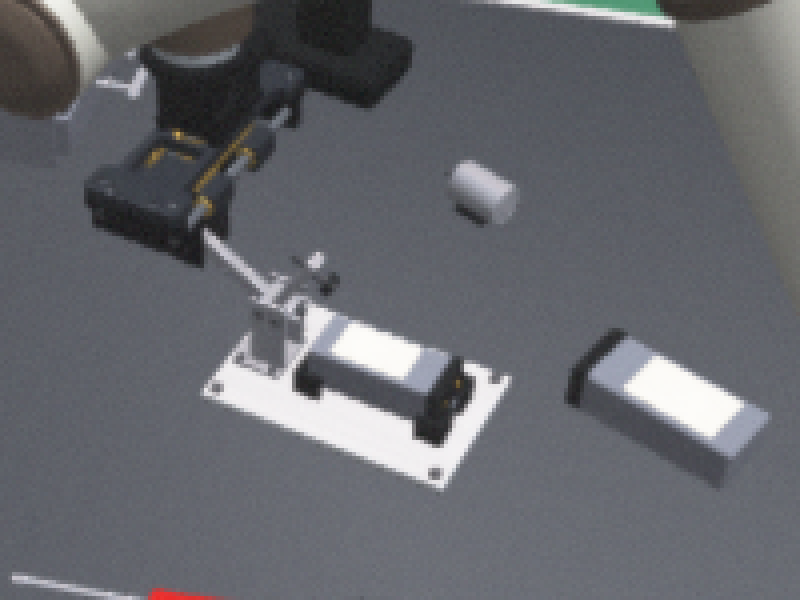

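move_arm(series=[[[0,0,0,0.065,-0.017,-0.1,0.28],[0,0,0,0.06,-0.015,-0.1,0.28],[0,0,0,0,0,0,0.28]]])

```text
time_s: 5.3
tcp_pos: [0.6207, -0.2809, 0.1482]
ee_rot: [[0.0, 0.254, 0.967], [0.001, 0.967, -0.254], [-1.0, 0.001, -0.0]]
wrist_force: [-0.6, 0.9, 0.1]
gripper_width: 0.279
```

```bash
python3 - <<'E'
from h import *
rep()
im,d,p=cap('side'); cv2.imwrite('pics/side5.png',cv2.resize(im[60:210,250:450,::-1],None,fx=4,fy=4,interpolation=3))
E
```

```text
t 5.3 tcp [ 0.6207 -0.2809  0.1482] cradle 162.4 1.0 tip z 0.0782 yang 75.3 toolx [ 0.e+00  8.e-04 -1.e+00] F [-0.58  0.91  0.1 ] w 0.279
```

View pics/side5.png

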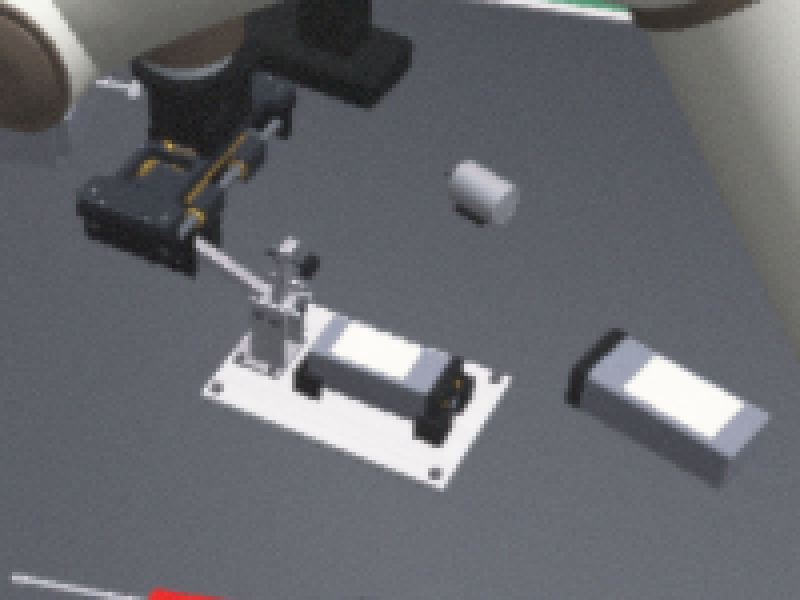

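move_arm(series=[[[0,0,0,-0.09,0.024,0,0.28],[0,0,0,-0.02,0.005,0.5,0.28],[0,0,0,0,0,0.8,0.28],[0,0,0,0,0,0.7,0.28],[0,0,0,-0.3,0.08,0.2,0.4],[0,0,0,-0.6,0.156,0,1],[0,0,0,-0.6,0.156,0,1],[0,0,0,-0.6,0.156,0,1],[0,0,0,-0.3,0.08,0,1],[0,0,0,0,0,0,1],[0,0,0,0,0,0,1]]])

```text
time_s: 6.72
tcp_pos: [0.4664, -0.2405, 0.2908]
ee_rot: [[0.021, 0.252, 0.967], [-0.005, 0.968, -0.252], [-1.0, 0.001, 0.021]]
wrist_force: [1.9, -0.3, -0.1]
gripper_width: 0.961
```

```bash
python3 - <<'E'
from h import *
rep()
im,d,p=cap('wrist','wrist6.png')
im2,d2,p2=cap('top'); cv2.imwrite('pics/top6.png',cv2.resize(im2[130:280,340:500,::-1],None,fx=4,fy=4,interpolation=3))
P,u,v=cloud(d,p); rel=P[:,:2]-O; cx=rel@ex; cy=rel@ey
m=(P[:,2]>.044)&(P[:,2]<.056)&(abs(cx)<.09)&(abs(cy)<.05)
print('pack',cv2.minAreaRect((P[m,:2]*1000).astype(np.float32)),m.sum(),np.median(P[m,2]), cx[m].min(),cx[m].max(),cy[m].min(),cy[m].max())
E
```

```text
t 6.72 tcp [ 0.4664 -0.2405  0.2908] cradle 2.8 1.3 tip z 0.2208 yang 75.37 toolx [ 0.0205 -0.0048 -0.9998] F [ 1.9  -0.35 -0.14] w 0.961
pack ((473.7119140625, -244.63462829589844), (45.999507904052734, 132.95054626464844), 75.53484344482422) 4284 0.05031320101462136 -0.05547370073684724 0.07750702135079744 -0.023999487258607833 0.022168889503883238
```

View pics/wrist6.png

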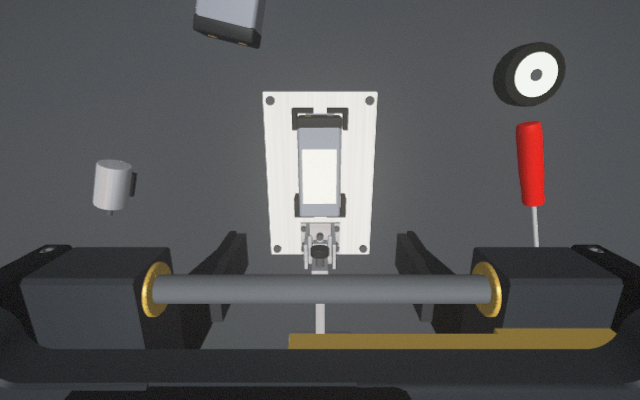

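View pics/top6.png

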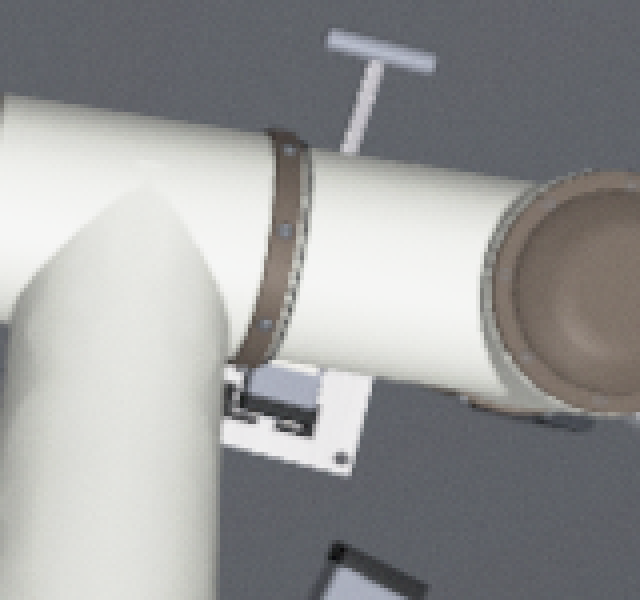

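move_arm(series=[[[0.034,0.14,0,-0.13,0.005,0,1],[0,0,0,0,0,-0.3,1],[0,0,0,0,0,-0.7,1],[0,0,0,0,0,-0.3,1],[0,0,0,0,0,0,1],[0,0,0,0,0,0,1]]])

```text
time_s: 7.58
tcp_pos: [0.4602, -0.2411, 0.2099]
ee_rot: [[-0.004, 0.253, 0.968], [0.0, 0.968, -0.253], [-1.0, -0.001, -0.004]]
wrist_force: [0.9, -0.6, -0.3]
gripper_width: 0.997
```

```bash
python3 -c "
from h import *
rep()"
```

```text
t 7.58 tcp [ 0.4602 -0.2411  0.2099] cradle -3.0 -0.9 tip z 0.1399 yang 75.37 toolx [-3.7e-03  4.0e-04 -1.0e+00] F [ 0.94 -0.58 -0.31] w 0.997
```

move_arm(series=[[[0,0,0,-0.04,0.01,-0.4,1],[0,0,0,0,0,-0.6,1],[0,0,0,0,0,-0.5,1],[0,0,0,0,0,-0.3,1],[0,0,0,0,0,-0.1,1],[0,0,0,0,0,0,1],[0,0,0,0,0,0,1]]])

```text
time_s: 8.45
tcp_pos: [0.464, -0.2421, 0.1012]
ee_rot: [[0.013, 0.251, 0.968], [-0.004, 0.968, -0.251], [-1.0, -0.001, 0.014]]
wrist_force: [0.6, 0.3, -0.7]
gripper_width: 0.999
```

```bash
python3 -c "
from h import *
rep()
cap('wrist','wrist7.png')"
```

```text
t 8.45 tcp [ 0.464  -0.2421  0.1012] cradle 0.9 -0.9 tip z 0.0312 yang 75.48 toolx [ 0.0134 -0.0044 -0.9999] F [ 0.58  0.35 -0.7 ] w 0.999
```

View pics/wrist7.png

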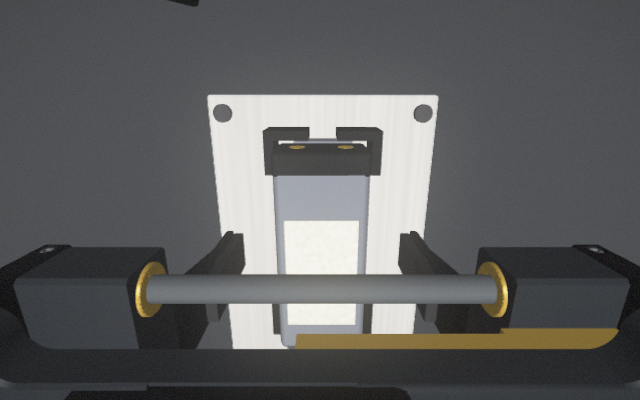

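move_arm(series=[[[0.03,0.09,0,-0.1,0.026,-0.1,1],[0,0,0,0,0,-0.1,1],[0,0,0,0,0,0,1],[0,0,0,0,0,0,1]]])

```text
time_s: 9.0
tcp_pos: [0.4579, -0.2405, 0.0895]
ee_rot: [[0.002, 0.251, 0.968], [-0.0, 0.968, -0.251], [-1.0, 0.0, 0.002]]
wrist_force: [1.0, -0.5, -0.2]
gripper_width: 1.0
```

```bash
python3 -c "
from h import *
rep()"
```

```text
t 9.0 tcp [ 0.4579 -0.2405  0.0895] cradle -5.4 -0.9 tip z 0.0195 yang 75.48 toolx [ 2.1e-03 -3.0e-04 -1.0e+00] F [ 0.97 -0.52 -0.23] w 1.0
```

move_arm(series=[[[0,0,0,0,0,0,0.4],[0,0,0,0,0,0,0.4],[0,0,0,0,0,0,0.3],[0,0,0,0,0,0,0],[0,0,0,0,0,0,0],[0,0,0,0,0,0,0]]])

```text
time_s: 9.75
tcp_pos: [0.4581, -0.2405, 0.0897]
ee_rot: [[0.003, 0.251, 0.968], [-0.0, 0.968, -0.251], [-1.0, 0.0, 0.003]]
wrist_force: [0.1, 0.3, -0.3]
gripper_width: 0.525
```

```bash
python3 -c "
from h import *
rep()"
```

```text
t 9.75 tcp [ 0.4581 -0.2405  0.0897] cradle -5.1 -0.9 tip z 0.0197 yang 75.49 toolx [ 2.7e-03 -5.0e-04 -1.0e+00] F [ 0.07  0.34 -0.32] w 0.525
```

move_arm(series=[[[0,0,0,0,0,0.1,0],[0,0,0,0,0,0.2,0],[0,0,0,0,0,0.3,0],[0,0,0,-0.06,0.015,0.4,0],[0,0,0,-0.06,0.015,0.6,0],[0,0,0,0,0,0.6,0],[0,0,0,0,0,0.4,0],[0,0,0,0,0,0,0],[0,0,0,0,0,0,0]]])

```text
time_s: 10.88
tcp_pos: [0.4461, -0.2373, 0.2517]
ee_rot: [[-0.002, 0.253, 0.968], [0.003, 0.968, -0.253], [-1.0, 0.002, -0.003]]
wrist_force: [0.6, -0.3, -2.6]
gripper_width: 0.524
```

```bash
python3 - <<'E'
from h import *
rep()
cap('wrist','wrist8.png')
im,d,p=cap('side','side8.png')
E
```

```text
t 10.88 tcp [ 0.4461 -0.2373  0.2517] cradle -17.5 -0.7 tip z 0.1817 yang 75.36 toolx [-0.002   0.0029 -1.    ] F [ 0.58 -0.32 -2.55] w 0.524
```

View pics/wrist8.png

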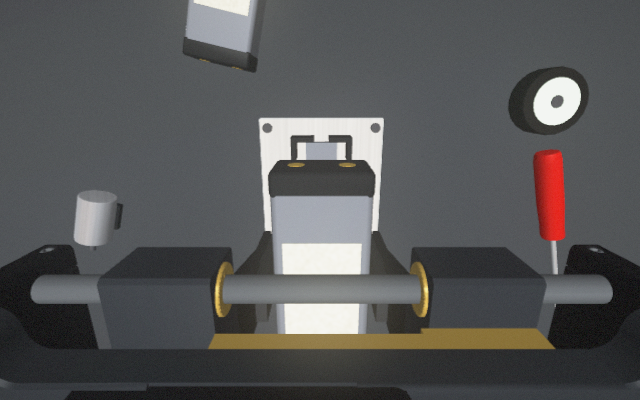

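View pics/side8.png

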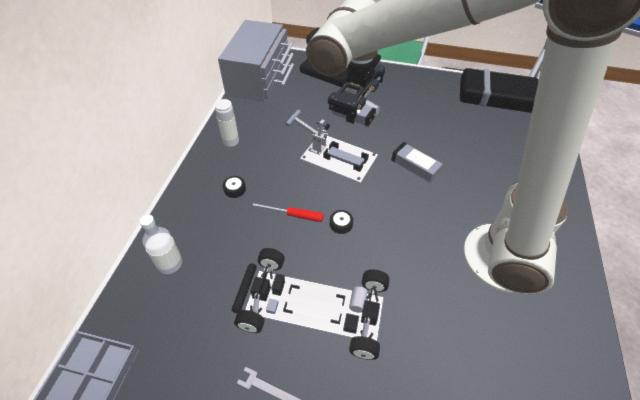

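move_arm(series=[[[0,0,0,0,0.4,0,0],[0,0,0.2,0,0.7,0,0],[0,0,0.2,0,0.8,0,0],[0,0,0.2,0,0.8,0,0],[0,0,0.2,0,0.8,0,0],[0,0,0.2,0,0.8,0,0],[0,0,0.2,0,0.8,0,0],[0,0,0.2,0,0.8,0,0],[0,0,0.2,0,0.7,0,0],[0,0,0.2,0,0.5,0,0],[0,0,0,0,0.3,0,0],[0,0,0,0,0,0,0],[0,0,0,0,0,0,0]]])

```text
time_s: 12.6
tcp_pos: [0.4403, 0.2183, 0.2371]
ee_rot: [[-0.028, -0.0, 1.0], [-0.012, 1.0, -0.0], [-1.0, -0.012, -0.028]]
wrist_force: [0.3, -0.5, -2.9]
gripper_width: 0.527
```

```bash
python3 - <<'E'
from h import *
s=rep()
im,d,p=cap('wrist','wrist9.png')
np.savez('/tmp/w9',im=im,d=d,mtx=p['mtx'],pose=p['pose'])
P,u,v=cloud(d,p)
q=(P-s['tcp_pos'])@s['ee_rot']  # tool coords
m=(q[:,0]>.03)&(q[:,0]<.06)&(abs(q[:,1])<.0215)&(q[:,2]<-.02)&(q[:,2]>-.1)
print('packtop tool', m.sum(), q[m].min(0).round(4),q[m].max(0).round(4),np.median(q[m],0).round(4))
E
```

```text
t 12.6 tcp [0.4403 0.2183 0.2371] cradle -138.0 438.7 tip z 0.1671 yang 90.0 toolx [-0.0278 -0.0116 -0.9995] F [ 0.29 -0.45 -2.93] w 0.527
packtop tool 7332 [ 0.0367 -0.0215 -0.0514] [ 0.0598  0.0215 -0.02  ] [ 0.0395  0.0001 -0.0382]
```

View pics/wrist9.png

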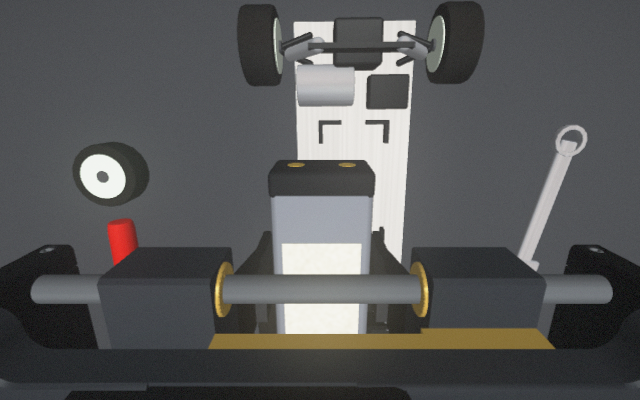

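```bash
python3 - <<'E'
from h import *
def rect(im,p,f,z=.02,x0=.34,x1=.54,y0=.18,y1=.32,s=.00035):
    K=p['mtx'];T=np.linalg.inv(p['pose']); xs=np.arange(x0,x1,s); ys=np.arange(y0,y1,s)
    X,Y=np.meshgrid(xs,ys,indexing='ij')
    W=np.stack([X,Y,np.full_like(X,z),np.ones_like(X)],-1)@T.T
    U=W[...,:3]@K.T; U=U[...,:2]/U[...,2:]
    R=cv2.remap(im,U[...,0].astype(np.float32),U[...,1].astype(np.float32),cv2.INTER_CUBIC)
    return R[:,:,::-1]
z=np.load('/tmp/w9.npz'); a=rect(z['im'],z,None)
z=np.load('/tmp/side.npz'); b=rect(z['im'],z,None)
cv2.imwrite('pics/bay_ws.png',np.hstack([a,b])); print(a.shape)
E
```

```text
(572, 401, 3)
```

View pics/bay_ws.png

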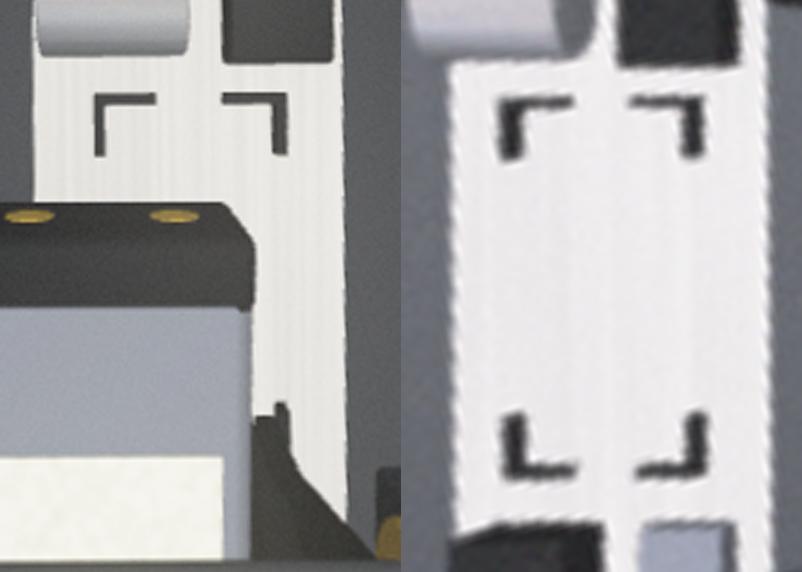

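move_arm(series=[[[0.08,-0.18,0.09,-0.06,0.24,0,0],[0,0,0,0,0.2,0,0],[0,0,0,0,0,0,0],[0,0,0,0,0,-0.3,0],[0,0,0,0,0,-0.5,0],[0,0,0,0,0,-0.4,0],[0,0,0,0,0,0,0],[0,0,0,0,0,0,0]]])

```text
time_s: 13.65
tcp_pos: [0.4376, 0.2458, 0.1659]
ee_rot: [[0.003, -0.012, 1.0], [0.003, 1.0, 0.012], [-1.0, 0.003, 0.003]]
wrist_force: [1.3, 0.1, -2.2]
gripper_width: 0.524
```

```bash
python3 - <<'E'
from h import *
rep()
E
```

```text
t 13.65 tcp [0.4376 0.2458 0.1659] cradle -147.5 464.6 tip z 0.0959 yang 90.67 toolx [ 0.0028  0.0029 -1.    ] F [ 1.31  0.11 -2.23] w 0.524
```

move_arm(series=[[[0,0,0,-0.025,0.035,-0.3,0],[0,0,0,0,0,-0.4,0],[0,0,0,0,0,-0.3,0],[0,0,0,0,0,-0.1,0],[0,0,0,0,0,0,0],[0,0,0,0,0,0,0]]])

```text
time_s: 14.4
tcp_pos: [0.4403, 0.2518, 0.1062]
ee_rot: [[0.015, -0.014, 1.0], [0.014, 1.0, 0.013], [-1.0, 0.014, 0.015]]
wrist_force: [-1.0, -0.6, -3.8]
gripper_width: 0.525
```

```bash
python3 - <<'E'
from h import *
rep()
cap('wrist','wrist10.png')
E
```

```text
t 14.4 tcp [0.4403 0.2518 0.1062] cradle -146.5 471.1 tip z 0.0362 yang 90.78 toolx [ 0.0153  0.0142 -0.9998] F [-1.01 -0.58 -3.75] w 0.525
```

View pics/wrist10.png

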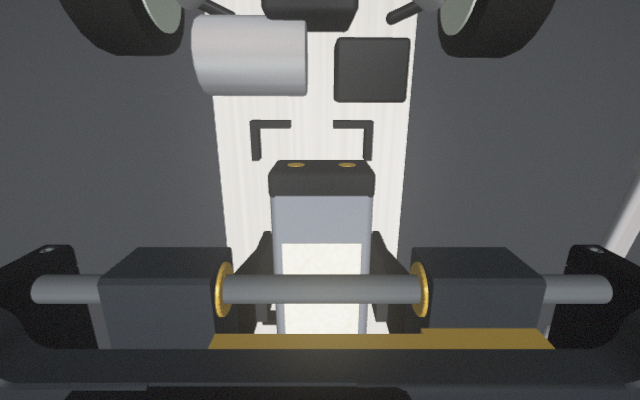

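move_arm(series=[[[-0.095,0.1,0,-0.06,-0.055,0,0],[0,0,0,0,0,0,0],[0,0,0,0,0,-0.1,0],[0,0,0,0,0,0,0],[0,0,0,0,0,0,0]]])

```text
time_s: 15.08
tcp_pos: [0.4367, 0.2486, 0.1008]
ee_rot: [[0.002, -0.014, 1.0], [0.002, 1.0, 0.014], [-1.0, 0.001, 0.002]]
wrist_force: [-0.3, -1.1, -3.3]
gripper_width: 0.525
```

```bash
python3 - <<'E'
from h import *
rep()
cap('wrist','wrist11.png')
E
```

```text
t 15.07 tcp [0.4367 0.2486 0.1008] cradle -149.1 467.1 tip z 0.0308 yang 90.78 toolx [ 0.0018  0.0015 -1.    ] F [-0.28 -1.1  -3.33] w 0.525
```

View pics/wrist11.png

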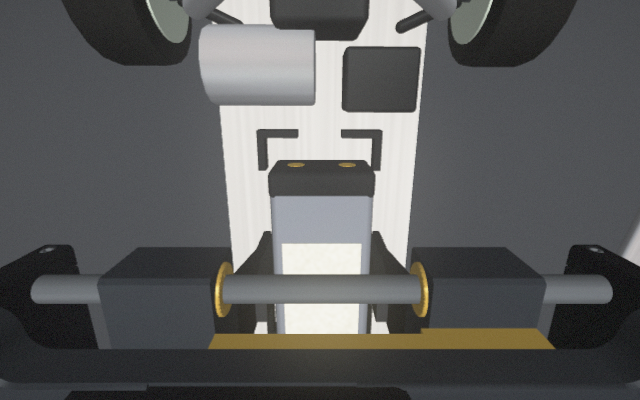

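move_arm(series=[[[0,0,0,0,0,-0.1,0],[0,0,0,0,0,-0.1,0],[0,0,0,0,0,-0.08,0],[0,0,0,0,0,0,0],[0,0,0,0,0,0,0]]])

```text
time_s: 15.75
tcp_pos: [0.4366, 0.2485, 0.0824]
ee_rot: [[0.001, -0.014, 1.0], [0.001, 1.0, 0.014], [-1.0, 0.001, 0.001]]
wrist_force: [-0.4, 0.4, -2.9]
gripper_width: 0.529
```

```bash
python3 - <<'E'
from h import *
rep()
cap('wrist','wrist12.png')
E
```

```text
t 15.75 tcp [0.4366 0.2485 0.0824] cradle -149.2 466.9 tip z 0.0124 yang 90.78 toolx [ 1.1e-03  7.0e-04 -1.0e+00] F [-0.36  0.38 -2.91] w 0.529
```

View pics/wrist12.png

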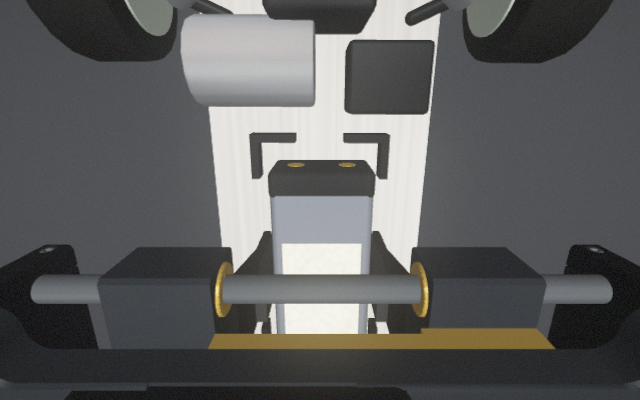

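move_arm(series=[[[0,0,0,0,0,-0.02,0],[0,0,0,0,0,-0.01,0],[0,0,0,0,0,0,0]]])

```text
time_s: 16.18
tcp_pos: [0.4368, 0.2486, 0.0809]
ee_rot: [[0.002, -0.014, 1.0], [0.002, 1.0, 0.014], [-1.0, 0.002, 0.002]]
wrist_force: [0.4, 0.2, -3.9]
gripper_width: 0.52
```

```bash
python3 - <<'E'
from h import *
rep()
E
```

```text
t 16.18 tcp [0.4368 0.2486 0.0809] cradle -149.1 467.2 tip z 0.0109 yang 90.78 toolx [ 0.0018  0.0015 -1.    ] F [ 0.36  0.18 -3.92] w 0.52
```

move_arm(series=[[[0,0,0,0,0,-0.02,0],[0,0,0,0,0,0,0],[0,0,0,0,0,0,0]]])

```text
time_s: 16.55
tcp_pos: [0.4369, 0.2488, 0.0802]
ee_rot: [[0.002, -0.014, 1.0], [0.002, 1.0, 0.014], [-1.0, 0.002, 0.002]]
wrist_force: [-0.1, -0.4, -2.3]
gripper_width: 0.531
```

```bash
python3 - <<'E'
from h import *
rep()
E
```

```text
t 16.55 tcp [0.4369 0.2488 0.0802] cradle -149.0 467.3 tip z 0.0102 yang 90.8 toolx [ 0.0022  0.0017 -1.    ] F [-0.09 -0.42 -2.3 ] w 0.531
```

move_arm(series=[[[0,0,0,0,0,-0.02,0],[0,0,0,0,0,-0.015,0],[0,0,0,0,0,0,0]]])

```text
time_s: 16.92
tcp_pos: [0.4369, 0.2488, 0.0803]
ee_rot: [[0.003, -0.015, 1.0], [0.001, 1.0, 0.015], [-1.0, 0.001, 0.003]]
wrist_force: [-0.5, -0.4, -3.1]
gripper_width: 0.528
```

```bash
python3 - <<'E'
from h import *
rep()
E
```

```text
t 16.93 tcp [0.4369 0.2488 0.0803] cradle -149.1 467.3 tip z 0.0103 yang 90.84 toolx [ 0.0025  0.0014 -1.    ] F [-0.5  -0.38 -3.08] w 0.528
```

move_arm(series=[[[0,0,0,0,0,-0.05,0],[0,0,0,0,0,0,0]]])

```text
time_s: 17.18
tcp_pos: [0.4372, 0.2493, 0.0806]
ee_rot: [[0.004, -0.016, 1.0], [0.002, 1.0, 0.016], [-1.0, 0.001, 0.004]]
wrist_force: [0.1, 0.2, -1.5]
gripper_width: 0.527
```

```bash
python3 - <<'E'
from h import *
rep()
E
```

```text
t 17.18 tcp [0.4372 0.2493 0.0806] cradle -148.8 467.9 tip z 0.0106 yang 90.92 toolx [ 0.0038  0.0016 -1.    ] F [ 0.06  0.18 -1.53] w 0.527
```

move_arm(series=[[[0,0,0,0,0,0,0.6],[0,0,0,0,0,0,0.75],[0,0,0,0,0,0,0.9],[0,0,0,0,0,0,0.9],[0,0,0,0,0,0,0.9],[0,0,0,0,0,0.1,0.9],[0,0,0,0,0,0.2,0.9],[0,0,0,0,0,0.4,0.9],[0,0,0,0,0,0.7,0.9],[0,0,0,0,0,0.8,0.9],[0,0,0,0,0,0.4,0.9],[0,0,0,0,0,0,0.9],[0,0,0,0,0,0,0.9]]])

```text
time_s: 18.8
tcp_pos: [0.4369, 0.2485, 0.2453]
ee_rot: [[0.007, -0.016, 1.0], [0.005, 1.0, 0.016], [-1.0, 0.004, 0.007]]
wrist_force: [-0.3, -0.2, -0.2]
gripper_width: 0.897
```

```bash
python3 - <<'E'
from h import *
rep()
im,d,p=cap('wrist','wrist13.png'); cap('side','side13.png')
P,u,v=cloud(d,p)
m=(abs(P[:,0]-.44)<.08)&(abs(P[:,1]-.248)<.035)&(P[:,2]>.03)&(P[:,2]<.05)
print(cv2.minAreaRect((P[m,:2]*1000).astype(np.float32)),np.percentile(P[m,2],[5,50,95]))
A=np.c_[P[m,:2],np.ones(m.sum())]; print('plane',np.linalg.lstsq(A,P[m,2],rcond=None)[0])
E
```

```text
t 18.8 tcp [0.4369 0.2485 0.2453] cradle -148.9 467.1 tip z 0.1753 yang 90.94 toolx [ 0.0071  0.0045 -1.    ] F [-0.32 -0.15 -0.18] w 0.897
((427.77655029296875, 250.32989501953125), (54.65761184692383, 138.94712829589844), 85.5011978149414) [0.03857504 0.04030021 0.04155097]
plane [ 0.01100004 -0.00986764  0.03775969]
```

View pics/wrist13.png

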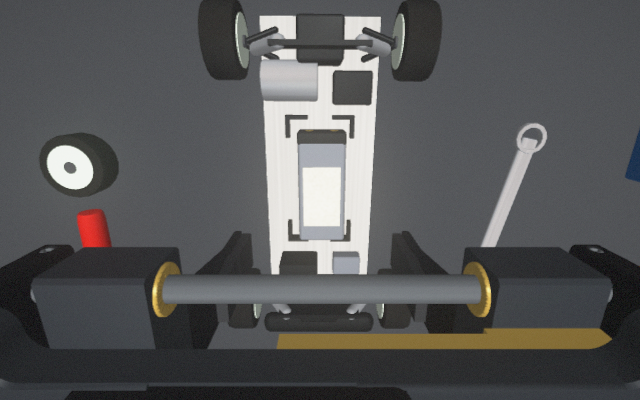

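View pics/side13.png

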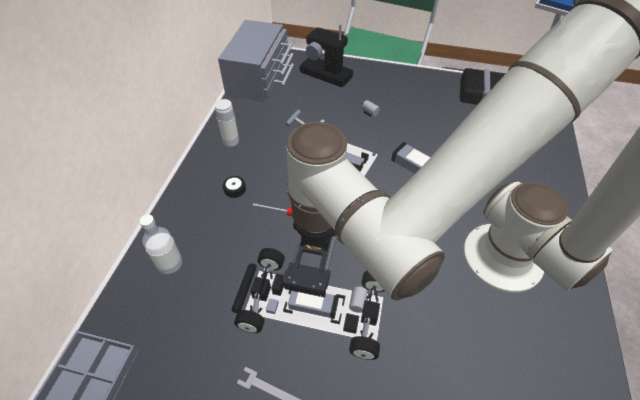

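```bash
python3 - <<'E'
from h import *
im,d,p=cap('top','top14.png')
P,u,v=cloud(d,p); rel=P[:,:2]-O; cx=rel@ex; cy=rel@ey
m=(P[:,2]>.07)&(P[:,2]<.13)&(cx>.15)&(cx<.21)&(abs(cy)<.04)
print(m.sum(),cx[m].mean(),cy[m].min(),cy[m].max(),P[m,2].max())
for k in('wheel_a_c','driver_c'):
    for o in spotter.trace('top',k)[:3]:
        Q,_,_=cloud(d,p,o['mask']); print(k,round(o['conf'],2),np.round(o['centre']),np.median(Q,0).round(3))
E
```

```text
229 0.17791781641901588 -0.034341231173533514 0.035684505011012814 0.1071617073677098
driver_c 0.77 [320. 190.] [0.536 0.    0.022]
driver_c 0.45 [415. 201.] [ 0.495 -0.249  0.009]
driver_c 0.31 [434. 146.] [ 0.628 -0.278  0.094]
```

View pics/top14.png

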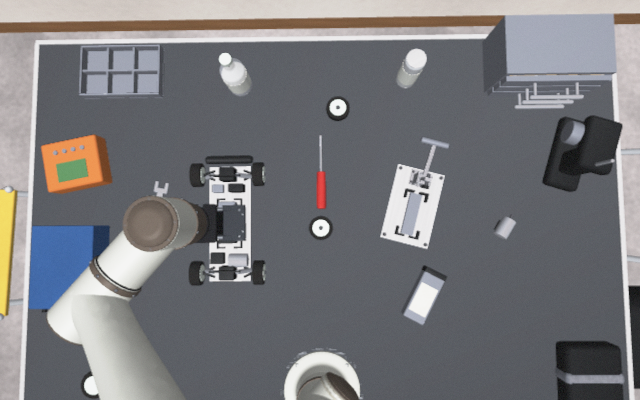

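```bash
python3 -c "
from h import *
print(r.finish_job()); rep()"
```

```text
the job is handed in; nothing more can be done
None
the job is handed in; nothing more can be done
```

The job is done and handed in after about 19 s of robot time. I pushed the clamp handle back to release the pack, lifted the smaller, clamped pack out, and lowered it into the car's battery bay until it touched before opening the fingers.

What the last checks showed:
- **Clamp:** the handle is open at about 1.17 rad, past the 1.0 needed. I worked this out from the bar's height, about 99 mm above the table at its centre. The pack stayed in its cradle while the clamp opened.
- **Pack:** it lies flat with the label up between the four posts. Its top is 40 mm above the table, as expected, and its slope is about 1%.
- **Bystanders:** the screwdriver is where it was in the depth data to about 2 mm. Both spare wheels look unmoved in the top picture.
- **Robot:** the arm is clear of everything, and the wrist force read back near zero.

Two checks were weak:
- **Pack outline:** the rectangle fit to the pack in the bay (139 x 55 mm) took in neighbouring car parts, so I judged the fit between the posts from the picture.
- **Wheels:** the network did not find the wheels in the last top picture, so I compared them by eye.

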